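Reset the tripped cutout on the toy workshop's power box

ROBOT

A 7-joint arm with a two-finger parallel gripper is mounted at the origin on the work surface. World frame = base frame: x ahead of the robot, y to its left, z up, the work surface at z = 0. Lengths are in m, angles in rad, forces in N, time in s.
With the tool pointing down it reaches from about 0.4 to 0.85 m from the base axis. Payload 10.4 kg.
Tool frame: the origin (TCP) lies at the very end of the fingers, on their centre line; the grasp point (between the pads) lies 19 mm behind it (manip.tcp_to_grasp is the distance from the TCP to the grasp point, in m); x points along the fingers, y is the direction in which the jaws open and shut, and the axes are right-handed (so a half turn about x gives the same grasp; the last joint's range is limited). The gripper opens to 85 mm and grips with 20 to 120 N. Pads are 22 mm wide; open, the fingers measure 114 mm over their backs; the gripper's body (76 mm by 85 mm) begins 54 mm behind the grasp point. The pads swing forward as they close: fully open they stand 13 mm farther back than shut.
Start: joints at [-1.265, 0.332, -0.065, 1.46, 0.022, 1.35, -0.088], TCP at [0.202, 0.592, 0.231] pointing down, gripper open.
Joint ranges: [-2.6, 2.6], [-0.5, 2.12], [-1.47, 1.34], [0.16, 2.42], [-1.27, 4.41], [0.06, 2.06], [-2.6, 2.6]. Speed limits (rad/s): [2.22, 2.22, 2.79, 2.79, 3.14, 3.14, 3.14].

INTERFACE

Orientations are given as a unit quaternion [x, y, z, w].
In Python, from workcell import manip, cams, hand_in gives the robot as it stands.
- The arm moves only by the shell command python3 -m handwheel 'ROWS' [FORCE]. ROWS is text: rows parted by semicolons, each of 7 numbers parted by spaces: the shift along the tool's x, y, z in mm, then the turn, a rotation vector about the tool's x, y, z in rad, then the finger opening in mm, from 0 to 85.4. A call has 1 to 8 rows; each row shifts and turns the commanded pose from where the row before left it, along the tool's axes as they then stand; what a row does not reach is not made up. A row lasts 1/10 s, in which the tool goes at most 50 mm and 8.59 degrees, less where a joint would pass 70% of its speed; a pose out of reach is approached as far as the arm can. A call with a gripper value outside its range is refused whole. The fingers move at their own pace and stop on an object; FORCE is the grip in N (left out, the last holds). Time passes only in rows, so rows that do not move let the fingers close. It gives the time, the measured TCP pose, the force and the opening at its end, in the units of the state.
- manip.get_obs(): the state, without advancing time (a new reading comes with each control period).
- cams.camera(name): name is "scene" or "top" or "wrist"; returns a dict with "color" (480x640x3 uint8, blue, green, red), "depth" (480x640 float32, m along the optical axis (not along the pixel's ray), 0 where there is no reading), "camera_matrix" (3x3 intrinsics, pixels), "distortion" ([k1, k2, p1, p2, k3] as OpenCV has them; the pictures are not rectified), "origin" and "attitude" of the camera in the world; the wrist camera has in their place "T_tool_cam" (4x4, takes a point from camera to tool coordinates, whose origin is the TCP and whose axes are the tool frame's). Camera axes: x right, y down, z forward; pixel columns grow to the right and rows downward; lengths in m; the calibration is good to about 2 mm. A picture is of the moment at which its call begins: read the wrist's pose just before it.
- hand_in(): hands the job in, once; it reports no verdict.
Trained networks look in the newest picture that a camera, given by its name, has taken for a name from the list of things; names that differ only in an ending like _2 or _b are one class to them, and where a whole thing is asked for, a point or a joint stands for the part that bears it (a point fixed in the world has none). Each returns a list of dicts, best first, with "conf" (0 to 1); they miss things now and then, are a little off and sometimes report something else, mostly with a low value. They report only what shows in the picture. A call takes as long as a camera call.
- cams.recognise(camera, thing): "box" ([left, top, width, height] in pixels, round what is visible of it).
- cams.outline_of(camera, thing): "region" (480x640 bool, what is visible of it) and "box" ([left, top, width, height] in pixels, round what is visible of it).
The state is a dict: "clock": time; "joint_pos": joint angles; "joint_velocities": joint speeds; "tau": joint torques, N m; "position": TCP position; "ee_rot": TCP orientation; "ft_force": force on the tool from outside, world axes, zero at the start; "torque": the same for the moment, N m; "grip_width": opening from 0.0 (shut) to 1.0 (fully open).
Only numpy, scipy, OpenCV 4.12 (cv2) and the standard library are available. Lean on these libraries where they do the work, as an engineer would, in place of code of your own. Each camera call takes 0.05 s, during which the arm holds its last target.

TASK

One of the three lever cutouts on the bench power box has tripped: its black lever stands half-way, near upright. Reset it: first push that lever fully off, towards the side of the box with the carrying handle, then throw it fully on, towards the row of round sockets. Leave the other two levers as they are, one on and one off.

Things in the scene. Friction and masses are not known exactly. Their poses are not given: they have to be found in the camera images.
- lever_a (a joint): Black lever of the TRIPPED cutout (any of the three places): a paddle 10 mm thick, 26 wide, its end 75 from the pivot. Angle in rad about the pivot's y: 0 = fully OFF (leans 34 deg to the handle side), 0.6 = upright, 1.2 = fully ON (34 deg to the socket side). Starts 0.4 to 0.8. Hard stops at both ends; stays where left: friction, 2 to 4 N to push half-way up.
- pivot_a (a point): Middle of the tripped lever's pivot, 85 mm above the bench, 25 above the flat top of the power box; fixed, does not turn with the lever. z up; x from the carrying-handle side (OFF, nearest the robot) to the row of round sockets (ON; 76 mm away, 8 mm proud of the box top); y along the row of three cutouts (grey blocks 56 x 50 x 30 mm, 85 mm apart). Upright, the lever's end is 160 mm above the bench.
- lever_b (a joint): Lever of the cutout that is ON and must stay on; same shape, size and angle sense as lever_a (1.2 = fully ON). Starts 1.12 to 1.2. It stands one or two places (85 or 170 mm) along y from the tripped one. Levers fully on or off have their end 42 mm from the pivot in x and 62 mm above it.
- lever_c (a joint): Lever of the cutout that is OFF (unused line) and must stay off; same shape, size and angle sense as lever_a (0 = fully OFF). Starts 0 to 0.08. The power box below the cutouts is fixed to the bench, 200 x 320 mm (x, y), 60 high; its top is clear before and behind every lever, with only small wooden pieces up to 16 mm high at its ends.

How it is judged:
By the outcome, as a careful person would: the job done as asked, in the order asked, and still so for the second after the job is handed in, with the robot touching nothing.
It also fails if it takes over 38 s, if anything falls off the work surface, if the arm or the gripper's body presses on something with over 40 N, if the wrist force passes 120 N, or if a joint passes its speed limit or range.

## Working session

There is one attempt and no reset: what is moved stays moved. The work goes in short steps, Python scripts to look and compute and a shell command to move; the robot and the scene stay as the last step left them, time stands still between calls to the robot, and variables do not carry over. Pictures are saved under pics/ and viewed, and the job is handed in when it is done.

```bash
mkdir -p pics; ls; python3 - <<'E'
from workcell import manip,cams
import cv2
o=manip.get_obs();print({k:o[k] for k in('clock','position','ee_rot','grip_width','ft_force')})
for n in('scene','top'):
    c=cams.camera(n);cv2.imwrite(f'pics/{n}0.png',c['color']);print(n,c['origin'],c['attitude'],c['camera_matrix'],c['distortion'])
    for t in('lever_a',):
        for r in cams.recognise(n,t):print(t,r)
E
```

```text
pics
{'clock': 0.0, 'position': array([0.20168795, 0.59116109, 0.2304977 ]), 'ee_rot': array([ 0.11520125,  0.69763509, -0.11622362,  0.69751417]), 'grip_width': 0.9974271850590803, 'ft_force': array([-0.79490769, -0.57125746, -0.39770062])}
scene [ 1.0265874  -0.0291785   0.62045591] [ 0.70015196  0.60632892 -0.24734442 -0.28455794] [[478.34968963   0.         318.5893165 ]
 [  0.         478.34968963 238.14049842]
 [  0.           0.           1.        ]] [0.02186543 0.         0.         0.         0.        ]
lever_a {'box': [154.9, 238.1, 29.2, 36.8], 'conf': 0.98}
lever_a {'box': [276.2, 262.9, 21.3, 14.6], 'conf': 0.93}
lever_a {'box': [221.7, 219.6, 19.0, 59.7], 'conf': 0.7}
top [0.4385945  0.043335   0.81447063] [-0.69866041  0.71004802 -0.0646455   0.0593835 ] [[516.50872436   0.         324.70978297]
 [  0.         516.50872436 245.74339535]
 [  0.           0.           1.        ]] [-0.01039981  0.          0.          0.          0.        ]
lever_a {'box': [402.0, 246.8, 22.9, 26.2], 'conf': 0.89}
lever_a {'box': [345.5, 202.5, 27.3, 44.9], 'conf': 0.84}
lever_a {'box': [460.2, 243.0, 37.6, 30.5], 'conf': 0.78}
```

View pics/scene0.png

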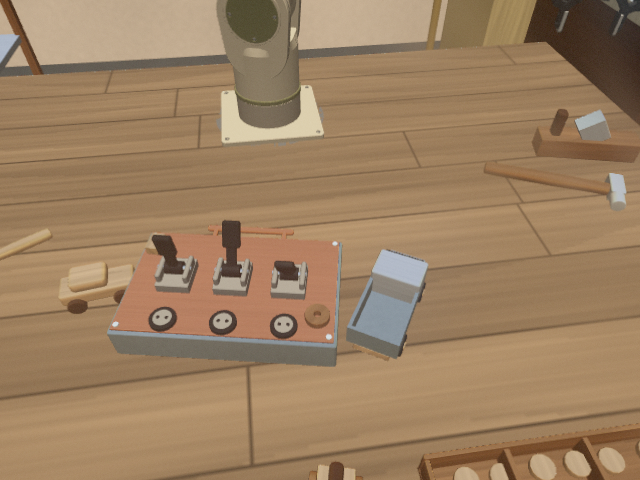

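View pics/top0.png

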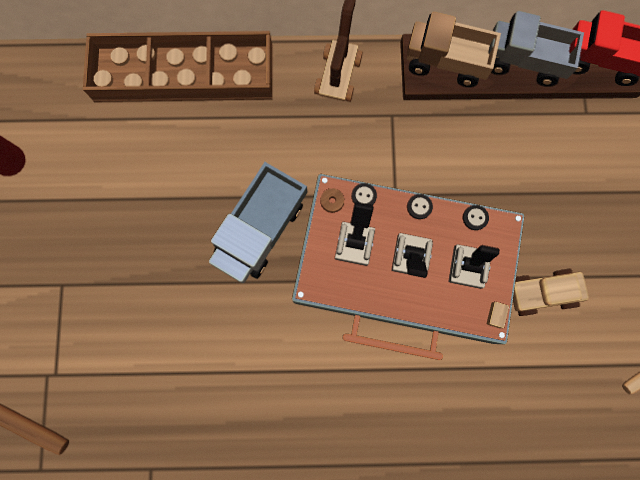

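The top view shows the ON lever at px (361,222), OFF at (414,260), and the tripped one at (478,258), near the -y end. Handle is at the bottom of the picture (the robot side). Now I'll measure the box frame and lever angles from depth.

```bash
cat > h.py <<'E'
from workcell import manip,cams
import numpy as np,cv2
from scipy.spatial.transform import Rotation as R
def cloud(n,o=None):
    c=cams.camera(n);d=c['depth'];v,u=np.nonzero(d>0)
    p=cv2.undistortPoints(np.c_[u,v].astype(float)[:,None],c['camera_matrix'],np.array(c['distortion']))[:,0]
    P=np.zeros(d.shape+(3,))*np.nan
    P[v,u]=np.c_[p,np.ones(len(p))]*d[v,u][:,None]@R.from_quat(c['attitude']).as_matrix().T+c['origin']
    return c,P
E
python3 - <<'E'
from h import *
for n in('top','scene'):
    c,P=cloud(n)
    if n=='top':
        m=(abs(P[...,2]-.06)<.006)&(P[...,0]>.3)&(P[...,0]<.7)
        hsv=cv2.cvtColor(c['color'],cv2.COLOR_BGR2HSV)
        b=m.astype(np.uint8);k,l,s,ce=cv2.connectedComponentsWithStats(b)
        i=[j for j in range(1,k)];i=max(i,key=lambda j:s[j,4]);q=P[l==i][:,:2]
        rc=cv2.minAreaRect((q*1000).astype(np.float32));print('rect',rc,cv2.boxPoints(rc),'z',np.median(P[l==i][:,2]))
        for u,v in((324,181),(518,217),(501,335),(300,295)):print('corner',P[v,u])
        for u,v in((364,195),(419,206),(475,217)):print('socket',P[v,u])
    for r in cams.outline_of(n,'lever_a'):
        q=P[r['region']];q=q[np.isfinite(q[:,0])&(q[:,2]>.08)]
        t=q[q[:,2]>q[:,2].max()-.012]
        print(n,r['conf'],r['box'],len(q),'mean',q.mean(0).round(4),'top',t.mean(0).round(4),q[:,2].max())
E
```

```text
rect ((555.5941162109375, -89.65235900878906), (319.4241638183594, 199.447998046875), 77.6588363647461) [[ 424.03888 -224.35962]
 [ 618.8781  -266.9881 ]
 [ 687.14935   45.0549 ]
 [ 492.31012   87.68338]] z 0.0601333261765149
corner [0.67125303 0.03601426 0.06314113]
corner [ 0.61127046 -0.25396153  0.06227359]
corner [ 0.43752875 -0.2154544   0.06118546]
corner [0.49986634 0.07374499 0.06209077]
socket [ 0.64704839 -0.02334412  0.06827466]
socket [ 0.62892063 -0.10484248  0.06820059]
socket [ 0.61110805 -0.18772956  0.06715133]
top 0.8 [458.3, 244.0, 41.1, 30.6] 607 mean [ 0.5403 -0.1715  0.125 ] top [ 0.5459 -0.1737  0.1577] 0.16173018118215243
top 0.73 [403.8, 245.5, 25.8, 30.6] 608 mean [ 0.5394 -0.0859  0.1202] top [ 0.5217 -0.082   0.1483] 0.15340371786316997
top 0.56 [344.4, 203.3, 27.1, 46.5] 781 mean [ 0.5899 -0.0101  0.1218] top [ 0.6067 -0.014   0.1479] 0.15352799125377092
scene 0.81 [222.1, 222.7, 21.2, 56.3] 947 mean [ 0.5427 -0.0877  0.117 ] top [ 0.5253 -0.0838  0.1456] 0.15188887804996165
scene 0.71 [276.0, 260.6, 22.9, 22.4] 388 mean [ 0.5981 -0.0128  0.1197] top [ 0.6116 -0.0164  0.1475] 0.1514679464352655
scene 0.6 [151.6, 236.6, 34.9, 35.6] 705 mean [ 0.547  -0.174   0.1226] top [ 0.5499 -0.1751  0.1556] 0.1600732618551438
```

```bash
cat >> h.py <<'E'
ex=np.array([.977,-.2135,0]);ey=np.array([.2135,.977,0]);ez=np.array([0,0,1.])
piv=np.array([.5368,-.1715,.085]);B=np.array([ex,ey,ez]) # rows
def st():
    o=manip.get_obs();M=R.from_quat(o['ee_rot']).as_matrix()
    print('t',round(o['clock'],2),'rel-pivot mm',((o['position']-piv)@B.T*1000).round(1),'F box',(B@o['ft_force']).round(1),'g',round(float(o['grip_width']),2))
    return o,M
def togo(rel,yalong):  # rel mm in box frame, tool y along given box-vector; prints shift in present tool axes and turn vec
    o,M=st();tgt=piv+np.array(rel)/1000@B
    T=np.array([[0,0,-1.],np.array(yalong)@B,[0,0,0]]).T;T[:,2]=np.cross(T[:,0],T[:,1])
    print('shift tool mm',(M.T@(tgt-o['position'])*1000).round(1),'turn',R.from_matrix(M.T@T).as_rotvec().round(3))
    print('final tool axes in box\n',(B@M).round(3))
E
python3 -c "
from h import *
print(manip.get_obs()['joint_pos'])
for s in(1,-1):
  for v in ([s,0,0],[0,s,0]): print(v);togo([60,0,110],v)"
```

```text
[-1.26460882  0.332288   -0.06469275  1.46024051  0.02161178  1.3499145
 -0.08848849]
[1, 0, 0]
t 0.4 rel-pivot mm [-490.2  673.9  146.2] F box [-0.7 -0.  -0.1] g 1.0
shift tool mm [  36.3 -607.1  623. ] turn [1.457 0.    0.   ]
final tool axes in box
 [[-0.     0.113  0.994]
 [-0.     0.994 -0.113]
 [-1.    -0.     0.   ]]
[0, 1, 0]
t 0.4 rel-pivot mm [-490.2  673.9  146.2] F box [-0.7 -0.  -0.1] g 1.0
shift tool mm [  36.3 -607.1  623. ] turn [-0.114  0.     0.   ]
final tool axes in box
 [[-0.     0.113  0.994]
 [-0.     0.994 -0.113]
 [-1.    -0.     0.   ]]
[-1, 0, 0]
t 0.4 rel-pivot mm [-490.2  673.9  146.2] F box [-0.7 -0.  -0.1] g 1.0
shift tool mm [  36.3 -607.1  623. ] turn [-1.684 -0.     0.   ]
final tool axes in box
 [[-0.     0.113  0.994]
 [-0.     0.994 -0.113]
 [-1.    -0.     0.   ]]
[0, -1, 0]
t 0.4 rel-pivot mm [-490.2  673.9  146.2] F box [-0.7 -0.  -0.1] g 1.0
shift tool mm [  36.3 -607.1  623. ] turn [ 3.028  0.    -0.   ]
final tool axes in box
 [[-0.     0.113  0.994]
 [-0.     0.994 -0.113]
 [-1.    -0.     0.   ]]
```

```bash
python3 -m handwheel '0 0 0 -0.114 0 0 0; 0 -34 28 0 0 0 0; 0 -34 28 0 0 0 0; 0 -34 28 0 0 0 0; 0 -34 28 0 0 0 0; 0 -34 28 0 0 0 0; 0 -34 28 0 0 0 0; 0 -34 28 0 0 0 0' 40; python3 -c "
from h import *
togo([55,0,110],[0,1,0])"
```

```text
clock: 1.2
position: [0.3431, 0.3155, 0.2315]
ee_rot: [0.076, 0.703, -0.076, 0.703]
ft_force: [1.4, -0.6, -0.3]
grip_width: -0.001
t 1.2 rel-pivot mm [-293.2  434.5  146.5] F box [ 1.5 -0.3 -0.3] g -0.0
shift tool mm [  36.2 -434.6  348. ] turn [ 0.     0.    -0.001]
final tool axes in box
 [[ 0.    -0.     1.   ]
 [ 0.001  1.     0.   ]
 [-1.     0.001  0.   ]]
```

```bash
python3 -m handwheel '0 -34 28 0 0 0 0; 0 -34 28 0 0 0 0; 0 -34 28 0 0 0 0; 0 -34 28 0 0 0 0; 0 -34 28 0 0 0 0; 0 -34 28 0 0 0 0; 0 -34 28 0 0 0 0; 0 0 0 0 0 0 0'; python3 -c "
from h import *
togo([55,0,110],[0,1,0])"
```

```text
clock: 2.0
position: [0.485, 0.037, 0.2317]
ee_rot: [0.078, 0.702, -0.079, 0.703]
ft_force: [-0.3, 1.1, 0.3]
grip_width: 0.0
t 2.0 rel-pivot mm [-95.1 192.6 146.7] F box [-0.5  1.   0.3] g 0.0
shift tool mm [  37.1 -191.4  151.5] turn [-0.008  0.002  0.001]
final tool axes in box
 [[ 0.002  0.008  1.   ]
 [-0.001  1.    -0.008]
 [-1.    -0.001  0.002]]
```

```bash
python3 -m handwheel '0 -34 27 -0.008 0 0 0; 0 -34 27 0 0 0 0; 0 -34 27 0 0 0 0; 0 -34 27 0 0 0 0; 0 -34 27 0 0 0 0; 0 -22 17 0 0 0 0; 0 0 0 0 0 0 0'; python3 -c "
from h import *
togo([52,0,42],[0,1,0])
c,P=cloud('top');cv2.imwrite('pics/top1.png',c['color'])
c,P=cloud('scene');cv2.imwrite('pics/sc1.png',c['color'])"
```

```text
clock: 2.7
position: [0.5924, -0.1805, 0.2308]
ee_rot: [0.074, 0.703, -0.076, 0.703]
ft_force: [-0.4, -0.2, -0.2]
grip_width: 0.004
t 2.7 rel-pivot mm [ 56.2   3.1 145.8] F box [-0.3 -0.3 -0.2] g 0.0
shift tool mm [103.8  -2.8  -4.2] turn [ 0.003 -0.     0.003]
final tool axes in box
 [[-0.    -0.003  1.   ]
 [-0.003  1.     0.003]
 [-1.    -0.003 -0.   ]]
```

View pics/sc1.png

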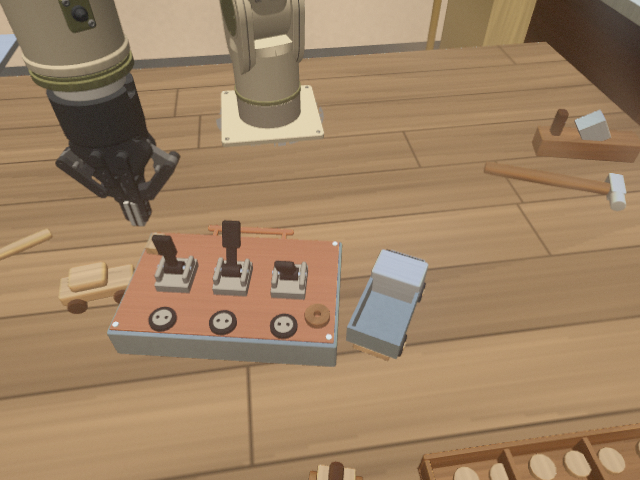

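Fingertips (138,215) agree with the projected position, just on the socket side above lever_a. Going down, then pushing toward the handle.

```bash
python3 -m handwheel '26 -3 -4 0 0 0 0; 26 0 0 0 0 0 0; 26 0 0 0 0 0 0; 25 0 0 0 0 0 0; 0 0 0 0 0 0 0'; python3 -c "
from h import *
st()"; python3 -m handwheel '0 0 -8 0 0 0 0; 0 0 -8 0 0 0 0; 0 0 -8 0 0 0 0; 0 0 -6 0 0 0 0; 0 0 -6 0 0 0 0; 0 0 0 0 0 0 0';python3 -c "
from h import *
st()"
```

```text
clock: 3.3
position: [0.586, -0.1758, 0.1253]
ee_rot: [0.073, 0.705, -0.072, 0.702]
ft_force: [-0.8, -0.4, 1.3]
grip_width: 0.003
t 3.3 rel-pivot mm [49.   6.3 40.3] F box [-0.7 -0.5  1.3] g 0.0
clock: 3.9
position: [0.5523, -0.1709, 0.1288]
ee_rot: [0.073, 0.703, -0.073, 0.704]
ft_force: [0.6, -1.0, 0.7]
grip_width: -0.005
t 3.9 rel-pivot mm [15.   3.9 43.8] F box [ 0.8 -0.9  0.7] g -0.01
```

```bash
python3 -m handwheel '0 0 -5 0 0 0 0; 0 0 -5 0 0 0 0; 0 0 -4 0 0 0 0; 0 0 0 0 0 0 0';python3 -c "
from h import *
st()
c,P=cloud('scene');cv2.imwrite('pics/sc2.png',c['color'][150:400,60:380])"
```

```text
clock: 4.3
position: [0.5381, -0.168, 0.128]
ee_rot: [0.073, 0.704, -0.073, 0.703]
ft_force: [0.8, -0.4, -0.0]
grip_width: 0.004
t 4.3 rel-pivot mm [ 0.5  3.7 43. ] F box [ 0.8 -0.2 -0. ] g 0.0
```

View pics/sc2.png

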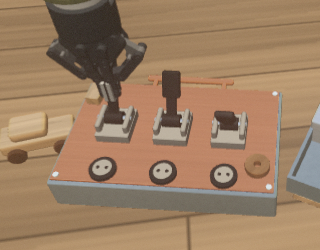

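The finger is against the lever. Continuing in small steps until the stop shows in the force.

```bash
python3 -m handwheel '0 0 -4 0 0 0 0; 0 0 -4 0 0 0 0; 0 0 0 0 0 0 0'; python3 -m handwheel '0 0 -3 0 0 0 0; 0 0 0 0 0 0 0'; python3 -m handwheel '0 0 -3 0 0 0 0; 0 0 0 0 0 0 0'
```

```text
clock: 4.65
position: [0.5305, -0.1665, 0.1282]
ee_rot: [0.073, 0.703, -0.073, 0.703]
ft_force: [0.7, -0.7, 0.2]
grip_width: -0.005
clock: 4.85
position: [0.5278, -0.1659, 0.1283]
ee_rot: [0.073, 0.703, -0.073, 0.703]
ft_force: [1.3, -0.3, 0.5]
grip_width: 0.0
clock: 5.05
position: [0.5249, -0.1652, 0.1283]
ee_rot: [0.073, 0.703, -0.073, 0.703]
ft_force: [1.3, 0.0, 0.2]
grip_width: -0.003
```

```bash
for i in 1; do python3 -m handwheel '0 0 -3 0 0 0 0; 0 0 0 0 0 0 0'; done; python3 -m handwheel '0 0 -3 0 0 0 0; 0 0 0 0 0 0 0'; python3 -c "
from h import *
st()
c,P=cloud('scene');cv2.imwrite('pics/sc3.png',cv2.resize(c['color'][180:320,80:300],None,fx=3,fy=3))
c,P=cloud('top');cv2.imwrite('pics/top3.png',cv2.resize(c['color'][150:350,300:540],None,fx=3,fy=3))"
```

```text
clock: 5.25
position: [0.5239, -0.165, 0.1291]
ee_rot: [0.073, 0.702, -0.073, 0.705]
ft_force: [8.6, -2.4, -0.4]
grip_width: 0.001
clock: 5.45
position: [0.523, -0.1647, 0.1302]
ee_rot: [0.072, 0.7, -0.073, 0.706]
ft_force: [15.7, -4.4, -0.3]
grip_width: 0.002
t 5.45 rel-pivot mm [-14.9   3.7  45.2] F box [16.2 -0.9 -0.3] g 0.0
```

View pics/sc3.png

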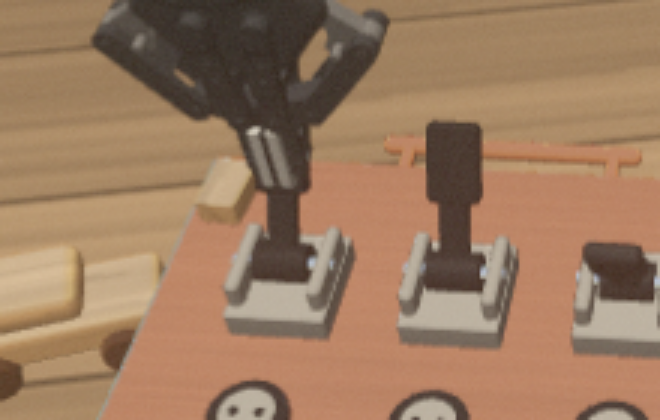

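The force rose to 16 N at the expected place, so lever_a is at its OFF stop. Next: back off, lift over to the handle side, and descend.

```bash
python3 -m handwheel '0 0 14 0 0 0 0; 0 0 6 0 0 0 0; -30 0 0 0 0 0 0; -30 0 0 0 0 0 0; -15 0 0 0 0 0 0; 0 0 0 0 0 0 0'; python3 -c "
from h import *
togo([-78,0,42],[0,1,0])
c,P=cloud('top');cv2.imwrite('pics/top4.png',cv2.resize(c['color'][150:350,300:540],None,fx=3,fy=3))
c,P=cloud('scene');cv2.imwrite('pics/sc4.png',cv2.resize(c['color'][180:320,80:300],None,fx=3,fy=3))
for r in cams.outline_of('scene','lever_a'):
        q=P[r['region']];q=q[np.isfinite(q[:,0])&(q[:,2]>.08)]
        t=q[q[:,2]>q[:,2].max()-.012]
        print(r['conf'],r['box'],(B@(t.mean(0)-piv)*1000).round(1))"
```

```text
clock: 6.15
position: [0.5395, -0.1685, 0.2049]
ee_rot: [0.073, 0.702, -0.073, 0.704]
ft_force: [-0.5, -0.3, -0.1]
grip_width: -0.0
t 6.15 rel-pivot mm [  2.    3.5 119.9] F box [-0.4 -0.4 -0.1] g -0.0
shift tool mm [ 77.7  -2.9 -80.2] turn [ 0.008  0.003 -0.001]
final tool axes in box
 [[ 0.003 -0.008  1.   ]
 [ 0.001  1.     0.008]
 [-1.     0.001  0.003]]
0.78 [165.4, 218.2, 19.4, 58.7] [-32.4  -1.2  57.6]
0.67 [275.1, 259.9, 22.3, 21.2] [ 39.7 167.6  62.3]
0.6 [222.7, 221.5, 21.0, 60.0] [-29.6  83.2  60.4]
```

View pics/sc4.png

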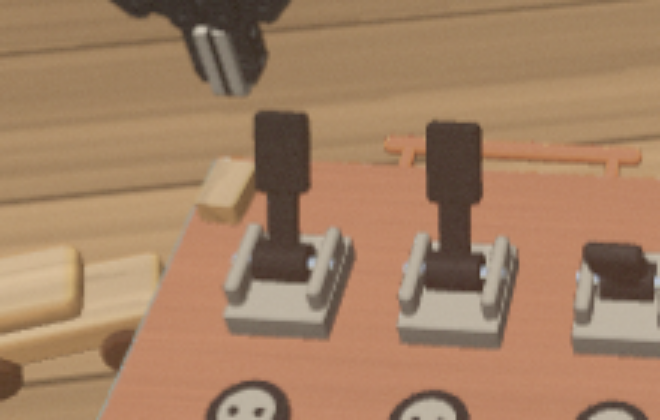

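Lever_a (284,150 in crop) now stands like the OFF lever (454,160); the others are unchanged. Moving to the handle side.

```bash
python3 -m handwheel '0 -3 -27 0 0 0 0; 0 0 -27 0 0 0 0; 0 0 -27 0 0 0 0; 0 0 -3 0 0 0 0; 0 0 0 0 0 0 0; 20 0 0 0 0 0 0;29 0 0 0 0 0 0; 29 0 0 0 0 0 0'; python3 -m handwheel '0 0 0 0 0 0 0'; python3 -c "
from h import *
st()"; python3 -m handwheel '0 0 10 0 0 0 0; 0 0 10 0 0 0 0; 0 0 10 0 0 0 0; 0 0 10 0 0 0 0; 0 0 10 0 0 0 0; 0 0 8 0 0 0 0; 0 0 8 0 0 0 0; 0 0 0 0 0 0 0'; python3 -c "
from h import *
st()"
```

```text
clock: 7.1
position: [0.4568, -0.1539, 0.124]
ee_rot: [0.073, 0.703, -0.073, 0.703]
ft_force: [-0.5, 0.2, -0.4]
grip_width: 0.001
clock: 7.2
position: [0.4542, -0.1535, 0.1218]
ee_rot: [0.072, 0.706, -0.073, 0.701]
ft_force: [0.9, -0.3, -0.3]
grip_width: -0.004
t 7.2 rel-pivot mm [-84.5  -0.1  36.8] F box [ 0.9 -0.1 -0.3] g -0.0
clock: 8.0
position: [0.5217, -0.1676, 0.1252]
ee_rot: [0.073, 0.703, -0.073, 0.704]
ft_force: [-0.3, 0.9, -0.8]
grip_width: 0.003
t 8.0 rel-pivot mm [-15.5   0.6  40.2] F box [-0.5  0.8 -0.8] g 0.0
```

```bash
python3 -m handwheel '0 0 6 0 0 0 0; 0 0 6 0 0 0 0; 0 0 6 0 0 0 0; 0 0 4 0 0 0 0; 0 0 0 0 0 0 0'; python3 -m handwheel '0 0 3 0 0 0 0; 0 0 0 0 0 0 0';  python3 -m handwheel '0 0 3 0 0 0 0; 0 0 0 0 0 0 0'; python3 -c "
from h import *
st()"
```

```text
clock: 8.5
position: [0.5428, -0.172, 0.1252]
ee_rot: [0.073, 0.703, -0.073, 0.703]
ft_force: [-0.1, -0.2, 0.3]
grip_width: -0.002
clock: 8.7
position: [0.5455, -0.1725, 0.1253]
ee_rot: [0.073, 0.703, -0.073, 0.703]
ft_force: [-1.3, -0.6, 0.3]
grip_width: -0.001
clock: 8.9
position: [0.5484, -0.1732, 0.1254]
ee_rot: [0.073, 0.703, -0.073, 0.703]
ft_force: [-1.6, 0.3, -0.9]
grip_width: -0.001
t 8.9 rel-pivot mm [11.7  0.8 40.4] F box [-1.6 -0.1 -0.9] g -0.0
```

```bash
python3 -m handwheel '0 0 3 0 0 0 0; 0 0 0 0 0 0 0'; python3 -m handwheel '0 0 3 0 0 0 0; 0 0 0 0 0 0 0';  python3 -c "
from h import *
st()"
```

```text
clock: 9.1
position: [0.5508, -0.1738, 0.1252]
ee_rot: [0.073, 0.704, -0.073, 0.703]
ft_force: [-4.4, 1.8, 1.3]
grip_width: 0.007
clock: 9.3
position: [0.5512, -0.1738, 0.1249]
ee_rot: [0.074, 0.706, -0.072, 0.701]
ft_force: [-18.5, 6.1, 11.3]
grip_width: -0.003
t 9.3 rel-pivot mm [14.6  0.8 39.9] F box [-19.4   2.   11.3] g -0.0
```

The ON stop is reached at 19 N. Backing off and lifting away.

```bash
python3 -m handwheel '0 0 -14 0 0 0 0; 0 0 -10 0 0 0 0; -30 0 0 0 0 0 0; -30 0 0 0 0 0 0; -30 0 -20 0 0 0 0; -20 0 -20 0 0 0 0; 0 0 -20 0 0 0 0; 0 0 0 0 0 0 0'; python3 -c "
from h import *
st()
c,P=cloud('scene');cv2.imwrite('pics/sc5.png',cv2.resize(c['color'][180:350,80:350],None,fx=2.9,fy=2.9))
for r in cams.outline_of('scene','lever_a'):
        q=P[r['region']];q=q[np.isfinite(q[:,0])&(q[:,2]>.08)]
        t=q[q[:,2]>q[:,2].max()-.012]
        print(r['conf'],r['box'],(B@(t.mean(0)-piv)*1000).round(1))"
```

```text
clock: 10.1
position: [0.4709, -0.1572, 0.2364]
ee_rot: [0.074, 0.702, -0.072, 0.704]
ft_force: [-0.3, -0.7, 0.3]
grip_width: -0.002
t 10.1 rel-pivot mm [-6.740e+01 -1.000e-01  1.514e+02] F box [-0.2 -0.7  0.3] g -0.0
0.87 [223.1, 222.3, 21.5, 58.2] [-29.8  83.1  60.4]
0.8 [148.8, 254.4, 37.7, 20.5] [43.5 -0.1 60.2]
0.66 [276.4, 260.3, 21.7, 19.4] [ 40.4 167.3  62.4]
```

View pics/sc5.png

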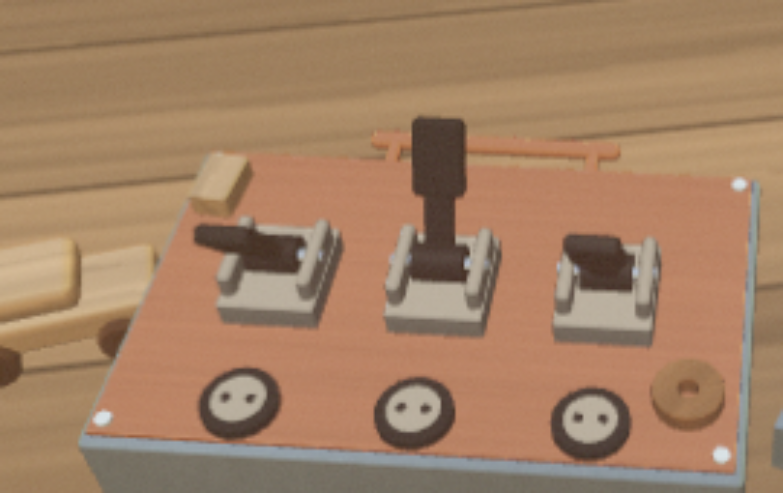

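Lever_a (245,240 in crop) is ON, its end at +43 mm. Lever_b at +40 mm and lever_c are unchanged, and the gripper is clear.

```bash
python3 -c "
from workcell import hand_in
print(hand_in())"
```

```text
the job is handed in; nothing more can be done
None
```

The tripped cutout, the one at the -y end of the box, is reset and the job is handed in. With the fingers shut, I pushed its lever to the OFF stop (contact force about 16 N), then threw it to the ON stop (about 19 N along the push).

- **Tripped lever:** at the last look its end was 43 mm to the socket side of the pivot and 60 mm above it, against the 42 and 62 mm given for fully on. A picture taken between the two pushes showed it standing like the OFF lever beside it.
- **Other levers:** the ON lever measured +40 mm both before and after the throw, and the OFF lever about -30 mm. That -30 mm is short of the nominal -42 mm, but it was the same in both looks. It is probably a bias from the scene camera seeing mainly the paddle's front face.
- **Robot:** the gripper was clear of everything when I handed in, at about 10 s on the clock against the 38 s limit. No check failed.

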